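Stop the blank and clamp it to the click

TASK

Slide the beech blank along between the vice jaws until its end rests against the work stop, and leave it there. Then tighten the vice by swinging the torque wrench's handle down until the wrench clicks; stop there, do not tighten on past the click, and let go. Leave the tools and the spare block around it alone.

Things in the scene. Friction and masses are not known exactly. Their poses are not given: they have to be found in the camera images.
- vise: Grey machine vice on a 250 x 190 x 18 mm plywood board fixed to the bench. Origin: centre of the board's underside, on the bench. x runs along the vice screw, away from its drive end (nearer the robot); y along the jaws; z up. Jaws 100 mm long (y -50 to +50 mm), their tops 98 mm above the bench, the 30 mm space between them centred on x = -5 mm.
- blank: Beech block, 30 (its x) x 80 (its y) x 40 mm (its z), about 70 g; origin: centre of its underside. Lies loose between the jaws, 83 to 123 mm above the bench, axes parallel to the vice's; its upper 25 mm stand clear of the jaws. A push of 1 to 3 N on its end slides it along the vice's y. Starts 16 to 42 mm from the stop, on its +y side.
- stop_face (a point): Centre of the flat face of the work stop: a fixed 14 mm brass nose on a dark steel arm at the vice's -y end, 109 mm above the bench, in line with the blank. Axes parallel to the vice's; the face looks along +y. With the blank home its end touches this face: the blank's origin is then 40 mm from it along +y.
- drive_axis (a point): Point on the vice screw's axis, in the plane in which the torque wrench swings: 45 mm above the bench, 137 mm from the vice's origin along its -x. Axes parallel to the vice's; the wrench turns about this x. The wrench stays on the screw's hexagon and cannot come off.
- handle_grip (a point): Centre of the torque wrench's black grip, a round bar 27 mm across lying 152 to 247 mm from the screw's axis (this point: 200 mm); 14 mm end knob beyond. Its +y points along the handle to the head. The handle points to the vice's -y side, 43 to 60 degrees above level at the start; swinging it down tightens. Needs 8 to 14 N square to it here, rising.
- vise_screw (a joint): Turn of the vice screw in rad, 0 to 0.30 at the start, growing as it is tightened (handle swinging down). It stays where it is left. The handle's own give at the click is not part of it.
- torque_handle (a joint): Give of the wrench's handle against its head, rad: 0 when straight. At its preset, about 3 N m with the push on the grip (after 0.35 to 0.7 rad of turning), it clicks: it gives downward by up to 0.14 rad (25 mm at the grip), the screw standing still, the push dropping by about half; then a solid stop, past which the vice is overtightened. Let go, it springs back straight.
- drill: Black cordless drill standing on its battery, about 220 mm tall, left of the vice: leave alone. Origin: centre of the battery's underside.
- saw: Back saw with an orange handle lying flat on the bench, 360 mm long, right of the vice: leave alone. Origin: on the bench, under the handle end of its blade.
- rasp: Rasp with a red handle lying on the bench, 320 mm long, left of the vice: leave alone. Origin: on the bench, under the handle end of its blade.
- spare_blank: A second, identical beech block lying on the bench beyond the vice: leave alone. Origin: centre of its underside.

How it is judged:
By the outcome, as a careful person would: the job done as asked, in the order asked, and still so for the second after the job is handed in, with the robot touching nothing.
It also fails if it takes over 61 s, if anything falls off the work surface, if the arm or the gripper's body presses on something with over 40 N, if the wrist force passes 120 N, or if a joint passes its speed limit or range.

ROBOT

A 7-joint arm with a two-finger parallel gripper is mounted at the origin on the work surface. World frame = base frame: x ahead of the robot, y to its left, z up, the work surface at z = 0. Lengths are in m, angles in rad, forces in N, time in s.
With the tool pointing down it reaches from about 0.425 to 0.925 m from the base axis. Payload 6.8 kg.
Tool frame: the origin (TCP) lies between the finger pads; the fingertips stand 22 mm ahead of it and the grasp point (between the pads) lies 3 mm ahead of it; z points along the fingers, y is the line along which they close (so a half turn about z gives the same grasp; the last joint's range is limited). The gripper opens to 85 mm and grips with 20 to 120 N. Pads are 22 mm wide; open, the fingers measure 114 mm over their backs; the gripper's body (76 mm by 85 mm) begins 54 mm behind the grasp point. The pads swing forward as they close: fully open they stand 13 mm farther back than shut.
Start: joints at [-1.375, 0.477, 0.022, 1.555, -0.011, 1.109, -0.083], TCP at [0.202, 0.644, 0.253] pointing down, gripper open.
Joint ranges: [-2.96, 2.96], [-0.34, 2.1], [-1.41, 1.46], [0.24, 2.44], [-1.37, 4.51], [0.17, 1.92], [-2.96, 2.96]. Speed limits (rad/s): [2.39, 2.39, 3.14, 3.14, 3.14, 3.14, 3.14].

INTERFACE

Orientations are given as a unit quaternion [w, x, y, z].
In Python, from cell import * gives the robot as it stands.
- The arm moves only by the tool drive_tool, never from a script. Its argument "rows" is text: rows parted by semicolons, each of 7 numbers parted by spaces: the shift along the world's x, y, z in cm, then the turn, a rotation vector about the world's x, y, z in degrees, then the closure, from 0 (fully open) to 1 (shut). A call has exactly 10 rows; each row is the pose to reach, as a shift and turn from the pose commanded when the call began; what a row does not reach only later rows make up. A row lasts 1/12 s, in which the tool goes at most 41.7 mm and 7.16 degrees, less where a joint would pass 70% of its speed; a pose out of reach is approached as far as the arm can. A call with a gripper value outside its range is refused whole. The fingers move at their own pace and stop on an object; "force" is the grip in N (left out, the last holds). Time passes only in rows, so rows that repeat a pose let the fingers close, or fill a call up. It gives the time, the measured TCP pose, the force, the opening and the grip force at its end, in the units of the state.
- read_state(): the state, without advancing time (a new reading comes with each control period).
- snapshot(name): name is "scene" or "top"; returns the picture (420x560x3 uint8, blue, green, red); there is no depth.
- get_calibration(name): a dict with "K" (3x3 intrinsics, pixels), "position" and "attitude" of the camera in the world. Camera axes: x right, y down, z forward; pixel columns grow to the right and rows downward; lengths in m; the calibration is good to about 2 mm. A picture is of the moment at which its call begins. get_calibration takes no time and is no camera call.
- sign_off(): hands the job in; it is judged then, once.
The state is a dict: "time": time; "joint_pos": joint angles; "qd": joint speeds; "tau": joint torques, N m; "tcp_pos": TCP position; "orientation": TCP orientation; "wrist_force": force on the tool from outside, world axes, zero at the start; "ft_torque": the same for the moment, N m; "grip_width": finger opening in m; "grasp_force": force on a finger pad.
Only numpy, scipy, OpenCV 4.12 (cv2) and the standard library are available. Lean on these libraries where they do the work, as an engineer would, in place of code of your own. Each camera call takes 0.05 s, during which the arm holds its last target. There are 200 camera calls.

## Working session

There is one attempt and no reset: what is moved stays moved. The work goes in short steps, Python scripts to look and compute and a tool call to move; the robot and the scene stay as the last step left them, time stands still between calls to the robot, and variables do not carry over. Pictures are saved under pics/ and viewed, at most 10 in all, crops included, and the job is handed in when it is done.

Besides the shell and the picture viewer there is one more tool, called as name(argument=value, ...) on one line, values as JSON. drive_tool: Moves the arm, as the interface text tells. Its arguments: {"type":"object","properties":{"rows":{"type":"string"},"force":{"type":"number"}},"required":["rows"]}

```bash
mkdir -p pics; python3 - <<'E'
from cell import *
import cv2
for n in ("scene","top"):
    cv2.imwrite(f"pics/{n}0.png",snapshot(n)); c=get_calibration(n); print(n,c)
s=read_state(); print(s)
E
```

```text
scene {'K': array([[511.74675818,   0.        , 272.81601857],
       [  0.        , 511.74675818, 206.43732322],
       [  0.        ,   0.        ,   1.        ]]), 'position': array([1.45578052, 0.71399902, 0.86603023]), 'attitude': array([-0.20909325,  0.38356713,  0.78623385, -0.43702702])}
top {'K': array([[514.82294315,   0.        , 278.65137781],
       [  0.        , 514.82294315, 212.68848332],
       [  0.        ,   0.        ,   1.        ]]), 'position': array([0.39568158, 0.03961247, 1.60633454]), 'attitude': array([ 0.03010028, -0.70327079,  0.70910448, -0.04092696])}
{'time': 0.1, 'joint_pos': array([-1.37509169,  0.47772361,  0.02239096,  1.55633594, -0.01148771,
        1.10929828, -0.0831091 ]), 'qd': array([-0.00018357, -0.00384396, -0.00027744, -0.00135517,  0.00045068,
       -0.00078629, -0.00135737]), 'tau': array([ 4.26351922e-03, -5.97754097e+01,  1.61371004e+00, -2.81953937e+01,
        1.28402200e-02,  5.14561980e-03,  7.22070297e-06]), 'tcp_pos': array([0.20182074, 0.64361022, 0.25242673]), 'orientation': array([-4.81457051e-05,  1.51331785e-01,  9.88482686e-01, -8.16812703e-04]), 'wrist_force': array([ 0.62859256, -0.27074291,  0.13795424]), 'ft_torque': array([-0.00184252,  0.0213017 , -0.01155321]), 'grasp_force': 0.0, 'grip_width': 0.08538506976106071}
```

View pics/scene0.png

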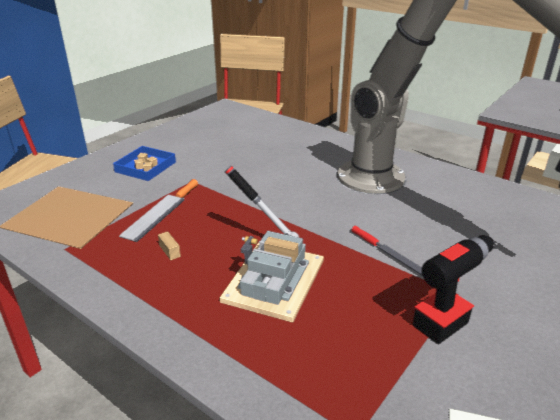

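View pics/top0.png

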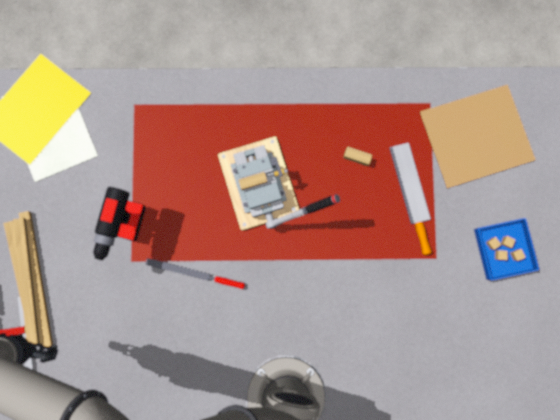

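The scene picture shows the vice near (272,275) and the wrench handle rising to its knob at (228,170). The top picture shows the board centred at about (260,183), the blank at (255,181), the brass stop at (277,174), and the wrench from its head at (270,220) to its knob at (335,199). Next I'll measure these.

```bash
cat > h.py <<'E'
import numpy as np, cv2
from scipy.spatial.transform import Rotation as R
from cell import *
def cam(n):
    c=get_calibration(n); q=c["attitude"]
    return c["K"],np.array(c["position"]),R.from_quat([q[1],q[2],q[3],q[0]]).as_matrix()
def ray(n,uv):
    K,p,A=cam(n); return p,A@np.linalg.solve(K,[uv[0],uv[1],1.])
def onz(n,uv,z):
    p,d=ray(n,uv); return p+d*(z-p[2])/d[2]
def proj(n,X):
    K,p,A=cam(n); x=K@(A.T@(np.asarray(X)-p)); return x[:2]/x[2]
E
python3 - <<'E'
from h import *
t=cv2.imread("pics/top0.png"); s=cv2.imread("pics/scene0.png")
c=t[120:250,205:350]; cv2.imwrite("pics/ct.png",cv2.resize(c,None,fx=5,fy=4.6,interpolation=cv2.INTER_CUBIC)) if 0 else cv2.imwrite("pics/ct.png",cv2.resize(c,None,fx=4.5,fy=4.5,interpolation=cv2.INTER_CUBIC))
c=s[160:320,205:345]; cv2.imwrite("pics/cs.png",cv2.resize(c,None,fx=3.7,fy=3.7,interpolation=cv2.INTER_CUBIC))
print(proj("top",[.2,.644,.25]),onz("top",(260,183),.018))
E
```

```text
[ 35.82405758 343.45950134] [0.64920628 0.07185264 0.018     ]
```

View pics/ct.png

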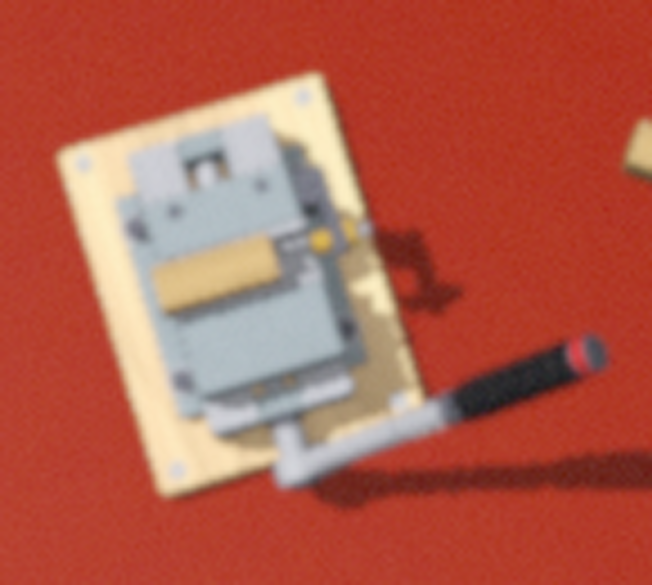

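View pics/cs.png

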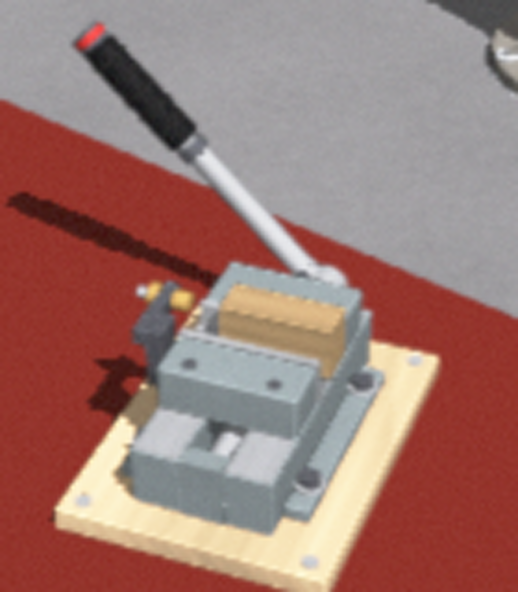

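The crops show these positions:
- **Board corners, top crop:** (58,155), (320,72), (425,405) and (162,497).
- **Blank top face, top crop:** its stop end is at x≈278, y≈236–276.
- **Brass nose, top crop:** it starts at about (308,243).
- **Wrench grip, top crop:** it runs from (450,408) to (570,360).
- **Wrench grip, scene crop:** it runs from (190,142) to (97,48).

```bash
cat >> h.py <<'E'
T=lambda u,v:(205+(u+.5)/4.5-.5,120+(v+.5)/4.5-.5)
S=lambda u,v:(205+(u+.5)/3.7-.5,160+(v+.5)/3.7-.5)
E
python3 - <<'E'
from h import *
P=np.array([onz("top",T(*c),.018) for c in [(58,155),(320,72),(425,405),(162,497)]])
print("sides",[np.linalg.norm(P[i]-P[i-1]).round(3) for i in range(4)])
# board rigid fit
L=np.array([[.125,.095],[.125,-.095],[-.125,-.095],[-.125,.095]])
W=P[:,:2]; o=W.mean(0); H=(L.T@(W-o)); th=np.arctan2(H[0,1]-H[1,0],H[0,0]+H[1,1])
ps=np.array([onz("scene",S(*c),.018) for c in [(328,580),(57,515),(440,357)]]) # +x+y, +x-y, -x+y
print("o",o,"yaw",np.degrees(th))
ex=np.array([np.cos(th),np.sin(th),0]); ey=np.array([-ex[1],ex[0],0]); O=np.array([*o,0])
v=lambda X:np.round([(X-O)@ex,(X-O)@ey,X[2]],4)
print("board corners scene",[v(p) for p in ps])
for c in [(152,270),(275,236),(282,276),(165,313)]: print("blank top",v(onz("top",T(*c),.123)))
for c in [(308,243),(333,236)]: print("nose",v(onz("top",T(*c),.116)))
for c in [(222,293),(338,330),(350,303),(238,283)]: print("blank scene",v(onz("scene",S(*c),.123)))
for c in [(190,297)]: print("nose scene",v(onz("scene",S(*c),.109)))
D=O-.137*ex+np.array([0,0,.045])
def pl(n,uv):
    p,d=ray(n,uv); X=p+d*((D-p)@ex)/(d@ex); w=X-D; return np.round([w@ey,w[2],np.hypot(w@ey,w[2]),np.degrees(np.arctan2(w[2],-(w@ey)))],4)
for c in [(190,142),(97,48),(92,38),(145,97)]: print("grip scene",pl("scene",S(*c)))
for c in [(450,408),(570,360),(510,385),(595,353)]:print("grip top", v(onz("top",T(*c),.2)))
np.savez("v.npz",O=O,ex=ex,ey=ey,D=D); print("D",D,"ex",ex)
E
```

```text
sides [np.float64(0.25), np.float64(0.192), np.float64(0.245), np.float64(0.192)]
o [0.65226277 0.07738081] yaw 17.292330471856086
board corners scene [array([0.1262, 0.097 , 0.018 ]), array([ 0.1319, -0.0888,  0.018 ]), array([-0.1185,  0.0993,  0.018 ])]
blank top [0.0074 0.0555 0.123 ]
blank top [ 0.0045 -0.0271  0.123 ]
blank top [-0.0219 -0.0234  0.123 ]
blank top [-0.022   0.0559  0.123 ]
nose [-0.0052 -0.0465  0.116 ]
nose [-0.0057 -0.0634  0.116 ]
blank scene [-0.002  -0.0239  0.123 ]
blank scene [0.0101 0.0624 0.123 ]
blank scene [-0.0211  0.0602  0.123 ]
blank scene [-0.0165 -0.0181  0.123 ]
nose scene [-0.0081 -0.0501  0.109 ]
grip scene [-0.1024  0.1036  0.1457 45.3279]
grip scene [-0.1739  0.1685  0.2422 44.0869]
grip scene [-0.1775  0.176   0.25   44.7606]
grip scene [-0.1372  0.1347  0.1923 44.4789]
grip top [-0.1429 -0.0931  0.2   ]
grip top [-0.1372 -0.1724  0.2   ]
grip top [-0.1406 -0.1325  0.2   ]
grip top [-0.1377 -0.1884  0.2   ]
D [0.52145509 0.03665796 0.045     ] ex [0.9548006  0.29724707 0.        ]
```

drive_tool(rows="2.1 -2.4 1 0 0 3.5 1; 4.2 -4.8 2 0 0 7 1; 6.3 -7.2 2 0 0 10.5 1; 8.4 -9.6 2 0 0 14 1; 10.5 -12 2 0 0 17.5 1; 12.6 -14.4 2 0 0 21 1; 14.7 -16.8 2 0 0 24.5 1; 16.8 -19.2 2 0 0 28 1; 18.9 -21.6 2 0 0 31.5 1; 21 -24 2 0 0 34.7 1")

```text
time: 0.93
tcp_pos: [0.4126, 0.4026, 0.273]
orientation: [-0.0, -0.152, 0.988, -0.0]
wrist_force: [0.2, 0.3, 0.3]
grip_width: 0.0004
grasp_force: 0.0
```

drive_tool(rows="2.1 -2.4 0 0 0 0 1; 4.2 -4.8 0 0 0 0 1; 6.3 -7.2 0 0 0 0 1; 8.4 -9.6 -1 0 0 0 1; 10.5 -12 -2 0 0 0 1; 12.6 -14.4 -3 0 0 0 1; 14.7 -16.8 -4 0 0 0 1; 16.8 -19.2 -5 0 0 0 1; 18.9 -21.6 -6 0 0 0 1; 20.8 -24 -7 0 0 0 1")

```text
time: 1.77
tcp_pos: [0.6207, 0.1627, 0.2024]
orientation: [-0.0, -0.15, 0.989, -0.0]
wrist_force: [0.6, 0.2, 0.8]
grip_width: 0.0004
grasp_force: 0.0
```

```bash
python3 - <<'E'
from h import *
s=snapshot("scene"); z=np.load("v.npz"); X=read_state()["tcp_pos"]; print((X-z["O"])@z["ex"],(X-z["O"])@z["ey"])
cv2.imwrite("pics/s1.png",cv2.resize(s[150:330,200:380],None,fx=3.3,fy=3.3,interpolation=cv2.INTER_CUBIC))
E
```

```text
-0.004533826262729416 0.08247782220619843
```

View pics/s1.png

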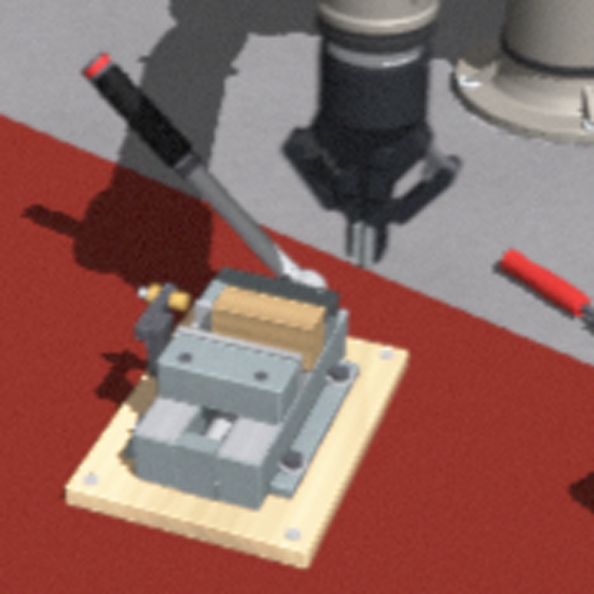

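The closed fingers hang at about (365,255), just off the blank's +y end at (320,335), in line with the slot. I'll back off a little, go down, then push.

drive_tool(rows="-0.3 1 0 0 0 0 1; -0.3 1 -1.2 0 0 0 1; -0.3 1 -2.4 0 0 0 1; -0.3 1 -3.6 0 0 0 1; -0.3 1 -4.8 0 0 0 1; -0.3 1 -6 0 0 0 1; -0.3 1 -6.8 0 0 0 1; -0.3 1 -7.2 0 0 0 1; -0.3 1 -7.2 0 0 0 1; -0.3 1 -7.2 0 0 0 1")

```text
time: 2.65
tcp_pos: [0.6171, 0.1741, 0.1313]
orientation: [0.0, -0.15, 0.989, -0.0]
wrist_force: [0.0, -0.4, -0.4]
grip_width: 0.0
grasp_force: 0.0
```

drive_tool(rows="0.1 -0.3 0 0 0 0 1; 0.19 -0.6 0 0 0 0 1; 0.28 -0.9 0 0 0 0 1; 0.37 -1.2 0 0 0 0 1; 0.47 -1.5 0 0 0 0 1; 0.56 -1.8 0 0 0 0 1; 0.65 -2.1 0 0 0 0 1; 0.75 -2.4 0 0 0 0 1; 0.84 -2.7 0 0 0 0 1; 0.93 -3 0 0 0 0 1")

```text
time: 3.48
tcp_pos: [0.6263, 0.1438, 0.1313]
orientation: [0.0, -0.15, 0.989, 0.0]
wrist_force: [-0.7, 0.5, 0.6]
grip_width: 0.0003
grasp_force: 0.3
```

drive_tool(rows="0.03 -0.1 0 0 0 0 1; 0.06 -0.2 0 0 0 0 1; 0.09 -0.3 0 0 0 0 1; 0.12 -0.4 0 0 0 0 1; 0.16 -0.5 0 0 0 0 1; 0.19 -0.6 0 0 0 0 1; 0.22 -0.7 0 0 0 0 1; 0.25 -0.8 0 0 0 0 1; 0.28 -0.9 0 0 0 0 1; 0.28 -0.9 0 0 0 0 1")

```text
time: 4.32
tcp_pos: [0.6291, 0.1347, 0.1313]
orientation: [-0.0, -0.15, 0.989, -0.0]
wrist_force: [0.1, -0.8, 0.7]
grip_width: -0.0003
grasp_force: 0.0
```

```bash
python3 - <<'E'
from h import *
s=snapshot("scene"); t=snapshot("top"); z=np.load("v.npz"); X=read_state()["tcp_pos"]; print((X-z["O"])@z["ex"],(X-z["O"])@z["ey"])
a=cv2.resize(s[225:275,225:325],(780,390),interpolation=cv2.INTER_CUBIC); cv2.imwrite("pics/s2.png",a)
E
```

```text
-0.005021012056263954 0.061838184593160726
```

View pics/s2.png

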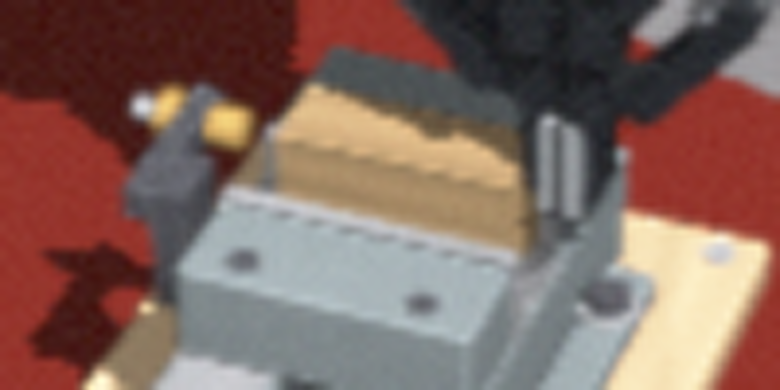

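The fingers, at about (545,190), stand at or just short of the blank's end at (525,215). The nose, at (250,125), is still well short of the other end, so I'll keep pushing.

drive_tool(rows="0.05 -0.15 0 0 0 0 1; 0.1 -0.3 0 0 0 0 1; 0.14 -0.45 0 0 0 0 1; 0.19 -0.6 0 0 0 0 1; 0.23 -0.75 0 0 0 0 1; 0.28 -0.9 0 0 0 0 1; 0.33 -1.05 0 0 0 0 1; 0.37 -1.2 0 0 0 0 1; 0.42 -1.35 0 0 0 0 1; 0.47 -1.5 0 0 0 0 1")

```text
time: 5.25
tcp_pos: [0.6338, 0.12, 0.1313]
orientation: [0.0, -0.15, 0.989, 0.0]
wrist_force: [0.2, 0.5, -0.0]
grip_width: 0.0001
grasp_force: 0.2
```

drive_tool(rows="0.02 -0.05 0 0 0 0 1; 0.03 -0.1 0 0 0 0 1; 0.05 -0.15 0 0 0 0 1; 0.06 -0.2 0 0 0 0 1; 0.08 -0.25 0 0 0 0 1; 0.09 -0.3 0 0 0 0 1; 0.11 -0.35 0 0 0 0 1; 0.13 -0.4 0 0 0 0 1; 0.14 -0.45 0 0 0 0 1; 0.16 -0.5 0 0 0 0 1")

```text
time: 6.08
tcp_pos: [0.6342, 0.1186, 0.1313]
orientation: [-0.001, -0.152, 0.988, 0.002]
wrist_force: [-4.4, 8.9, 2.4]
grip_width: -0.0001
grasp_force: 4.9
```

```bash
python3 - <<'E'
from h import *
s=snapshot("scene"); t=snapshot("top"); print(read_state()["wrist_force"])
a=cv2.resize(s[225:275,225:325],(780,390),interpolation=cv2.INTER_CUBIC); cv2.imwrite("pics/s3.png",a)
E
```

```text
[-3.80831052  8.33391982  2.41779877]
```

View pics/s3.png

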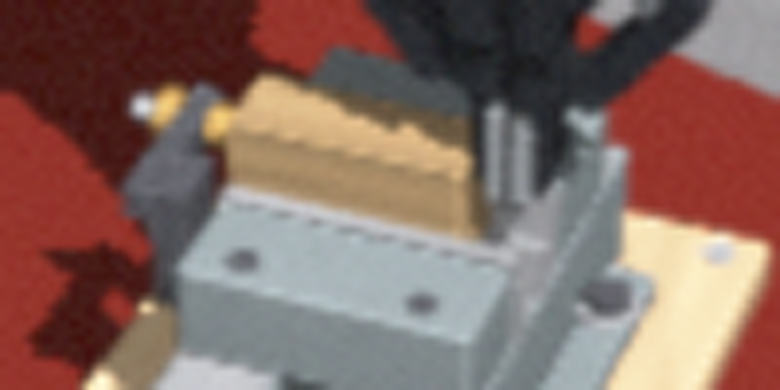

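The blank's end at (230,120) now meets the brass nose, and the force rose to 9 N, so it's home. I'll retreat.

drive_tool(rows="-0.1 0.4 0 0 0 0 1; -0.4 1.3 0 0 0 0 1; -0.7 2.3 0 0 0 0 1; -0.7 2.3 2 0 0 0 1; -0.7 2.3 5 0 0 0 1; -0.7 2.3 8 0 0 0 1; -0.7 2.3 11 0 0 0 1; -0.7 2.3 14 0 0 0 1; -0.7 2.3 16 0 0 0 1; -0.7 2.3 16 0 0 0 1")

```text
time: 7.02
tcp_pos: [0.6306, 0.1389, 0.2969]
orientation: [0.004, -0.15, 0.989, 0.0]
wrist_force: [1.0, -0.5, 0.1]
grip_width: -0.0002
grasp_force: 0.0
```

```bash
python3 - <<'E'
from h import *
z=np.load("v.npz"); O,ex,ey,D=[z[k] for k in ("O","ex","ey","D")]; Z=np.array([0,0,1.])
s=read_state(); print(s["tcp_pos"],s["wrist_force"],s["joint_pos"].round(2))
def P(a,c,r=.2):
    a=np.radians(a); h=-ey*np.cos(a)+Z*np.sin(a); n=ey*np.sin(a)+Z*np.cos(a)
    return D+r*h+(.0355+c)*n
for a,c in [(44.5,.05),(44.5,.02)]+[(k,0) for k in range(45,-9,-3)]:
    print(a,c,(P(a,c)*100).round(2), "rotvec",(-a*ex).round(1))
E
```

```text
[0.63061075 0.13892394 0.29692592] [ 1.00675187 -0.48265296  0.09782478] [-0.42  0.39  0.14  1.59 -0.06  1.15  1.61]
44.5 0.05 [54.6  -4.23 24.62] rotvec [-42.5 -13.2  -0. ]
44.5 0.02 [55.23 -6.24 22.48] rotvec [-42.5 -13.2  -0. ]
45 0 [55.6  -7.44 21.15] rotvec [-43.  -13.4  -0. ]
42 0 [55.86 -8.26 20.52] rotvec [-40.1 -12.5  -0. ]
39 0 [56.1  -9.04 19.85] rotvec [-37.2 -11.6  -0. ]
36 0 [56.33 -9.79 19.13] rotvec [-34.4 -10.7  -0. ]
33 0 [ 56.56 -10.5   18.37] rotvec [-31.5  -9.8  -0. ]
30 0 [ 56.77 -11.18  17.57] rotvec [-28.6  -8.9  -0. ]
27 0 [ 56.96 -11.81  16.74] rotvec [-25.8  -8.   -0. ]
24 0 [ 57.15 -12.4   15.88] rotvec [-22.9  -7.1  -0. ]
21 0 [ 57.32 -12.95  14.98] rotvec [-20.1  -6.2  -0. ]
18 0 [ 57.47 -13.45  14.06] rotvec [-17.2  -5.4  -0. ]
15 0 [ 57.61 -13.9   13.11] rotvec [-14.3  -4.5  -0. ]
12 0 [ 57.74 -14.31  12.13] rotvec [-11.5  -3.6  -0. ]
9 0 [ 57.85 -14.66  11.13] rotvec [-8.6 -2.7 -0. ]
6 0 [ 57.95 -14.97  10.12] rotvec [-5.7 -1.8 -0. ]
3 0 [ 58.03 -15.23   9.09] rotvec [-2.9 -0.9 -0. ]
0 0 [ 58.09 -15.43   8.05] rotvec [0. 0. 0.]
-3 0 [ 58.14 -15.58   7.  ] rotvec [2.9 0.9 0. ]
-6 0 [ 58.17 -15.68   5.94] rotvec [5.7 1.8 0. ]
```

drive_tool(rows="-0.9 -1.5 0 -4 -1.3 0 1; -1.8 -3 0 -8 -2.6 0 1; -2.7 -4.5 0 -13 -4 0 1; -3.6 -6 0 -17 -5.3 0 1; -4.6 -7.5 0 -21 -6.6 0 1; -5.6 -9 0 -25 -7.9 0 1; -6.6 -10.6 -0.5 -30 -9.2 0 1; -7.5 -12.2 -1 -34 -10.5 0 1; -8.4 -13.8 -1.6 -38 -11.9 0 1; -9.3 -15.4 -2.2 -42.5 -13.2 0 1")

```text
time: 7.85
tcp_pos: [0.5349, -0.0161, 0.2693]
orientation: [0.058, -0.139, 0.914, -0.376]
wrist_force: [-0.0, -0.7, -0.7]
grip_width: -0.0002
grasp_force: 0.0
```

```bash
python3 - <<'E'
from h import *
z=np.load("v.npz"); O,ex,ey,D=[z[k] for k in ("O","ex","ey","D")]; Z=np.array([0,0,1.])
t=snapshot("scene"); s=read_state(); print(s["tcp_pos"],s["orientation"],s["wrist_force"],s["joint_pos"].round(2))
q=s["orientation"]; M=R.from_quat([q[1],q[2],q[3],q[0]]).as_matrix(); print("toolz ex,ey,z",M[:,2]@ex,M[:,2]@ey,M[2,2]); w=s["tcp_pos"]-D
tip=s["tcp_pos"]+.022*M[:,2]; w=tip-D; a=np.radians(44.5); print("tip x off",w@ex,"r",-w@ey*np.cos(a)+w[2]*np.sin(a),"clear",w@ey*np.sin(a)+w[2]*np.cos(a)-.0135)
cv2.imwrite("pics/s4.png",cv2.resize(t[120:320,200:380],None,fx=3,fy=3,interpolation=cv2.INTER_CUBIC))
E
```

```text
[ 0.53133258 -0.01800256  0.26632188] [ 0.05458779 -0.14033547  0.9131392  -0.37881782] [-3.31841181 -0.30846907 -3.15752191] [-0.76  0.3   0.3   2.05  0.78  1.11  0.94]
toolz ex,ey,z -0.004385435793925918 -0.7071654861108111 -0.7070344710171902
tip x off -0.006913126674200435 r 0.19463919292949727 clear 0.08372070629759713
```

View pics/s4.png

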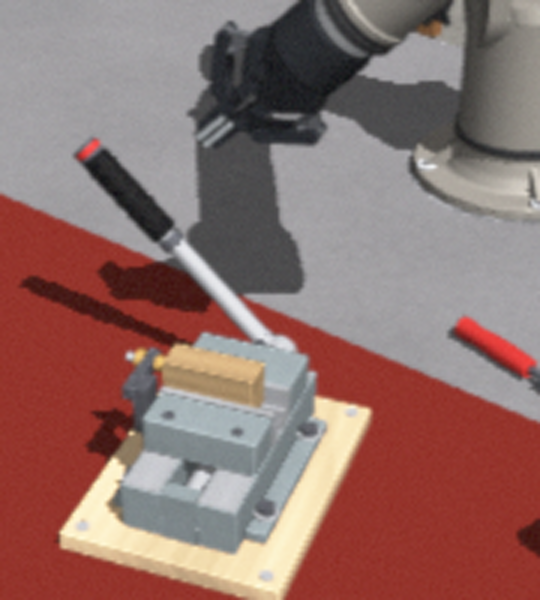

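The closed tips at (215,130) face the middle of the grip at (130,190) squarely, and the blank rests against the nose. I'll close in along the tool axis.

drive_tool(rows="0.4 -0.5 -0.6 0 0 0 1; 0.7 -1.1 -1.2 0 0 0 1; 1.0 -1.7 -1.9 0 0 0 1; 1.2 -2.3 -2.5 0 0 0 1; 1.4 -2.8 -3.1 0 0 0 1; 1.6 -3.4 -3.7 0 0 0 1; 1.8 -3.9 -4.3 0 0 0 1; 2 -4.4 -4.9 0 0 0 1; 2.1 -4.7 -5.2 0 0 0 1; 2.1 -4.7 -5.2 0 0 0 1")

```text
time: 8.73
tcp_pos: [0.556, -0.0639, 0.2166]
orientation: [0.056, -0.139, 0.915, -0.375]
wrist_force: [-0.1, 0.2, -0.8]
grip_width: 0.0002
grasp_force: 0.0
```

```bash
cat > st.py <<'E'
from h import *
z=np.load("v.npz"); O,ex,ey,D=[z[k] for k in ("O","ex","ey","D")]; Z=np.array([0,0,1.])
s=read_state(); q=s["orientation"]; M=R.from_quat([q[1],q[2],q[3],q[0]]).as_matrix(); F=s["wrist_force"]
tip=s["tcp_pos"]+.022*M[:,2]; c=tip-.0135*-M[:,2]-D
print("tcp",s["tcp_pos"].round(4),"F along tool",round(-F@M[:,2],1),"Fx,Fy",round(F@ex,1),round(F@ey,1),"xoff",round(c@ex,4),"r",round(np.hypot(c@ey,c[2]),4),"ang of tip-bar centre",round(np.degrees(np.arctan2(c[2],-c@ey)),1),"tilt",round(np.degrees(np.arctan2(-M[:,2]@ey,-M[2,2])),1),"t",s["time"])
E
python3 st.py
```

```text
tcp [ 0.556  -0.0639  0.2166] F along tool -0.4 Fx,Fy -0.1 0.3 xoff 0.003 r 0.1965 ang of tip-bar centre 48.1 tilt 44.5 t 8.7333
```

drive_tool(rows="0.11 -0.34 -0.24 0.9 0.3 0 1; 0.22 -0.68 -0.48 1.7 0.5 0 1; 0.33 -1.02 -0.72 2.6 0.8 0 1; 0.44 -1.35 -0.97 3.4 1.1 0 1; 0.54 -1.68 -1.22 4.3 1.4 0 1; 0.64 -1.99 -1.49 5.2 1.6 0 1; 0.73 -2.3 -1.76 6 1.9 0 1; 0.82 -2.6 -2.04 6.9 2.2 0 1; 0.91 -2.91 -2.32 7.7 2.4 0 1; 1.01 -3.21 -2.6 8.6 2.7 0 1")

```text
time: 9.57
tcp_pos: [0.5665, -0.0937, 0.1914]
orientation: [0.046, -0.144, 0.942, -0.3]
wrist_force: [-6.7, 8.6, 7.1]
grip_width: -0.0
grasp_force: 5.4
```

```bash
python3 st.py
```

```text
tcp [ 0.5665 -0.0937  0.1914] F along tool 11.7 Fx,Fy -3.8 10.2 xoff 0.0043 r 0.1972 ang of tip-bar centre 36.6 tilt 35.3 t 9.5667
```

drive_tool(rows="0.02 -0.15 -0.15 0.6 0.2 0 1; 0.05 -0.3 -0.3 1.1 0.4 0 1; 0.07 -0.45 -0.45 1.7 0.5 0 1; 0.1 -0.6 -0.61 2.3 0.7 0 1; 0.12 -0.74 -0.76 2.9 0.9 0 1; 0.15 -0.88 -0.92 3.4 1.1 0 1; 0.17 -1.03 -1.08 4 1.2 0 1; 0.2 -1.17 -1.24 4.6 1.4 0 1; 0.22 -1.31 -1.4 5.1 1.6 0 1; 0.25 -1.45 -1.56 5.7 1.8 0 1")

```text
time: 10.4
tcp_pos: [0.5703, -0.1073, 0.1765]
orientation: [0.04, -0.146, 0.956, -0.25]
wrist_force: [-3.9, 7.9, 7.6]
grip_width: 0.0
grasp_force: 5.7
```

```bash
python3 st.py
```

```text
tcp [ 0.5703 -0.1073  0.1765] F along tool 10.9 Fx,Fy -1.4 8.7 xoff 0.004 r 0.197 ang of tip-bar centre 30.7 tilt 29.3 t 10.4
```

drive_tool(rows="0.02 -0.07 -0.09 0.3 0.1 0 1; 0.04 -0.14 -0.18 0.6 0.2 0 1; 0.05 -0.21 -0.27 0.9 0.3 0 1; 0.07 -0.28 -0.36 1.2 0.4 0 1; 0.08 -0.35 -0.45 1.5 0.5 0 1; 0.1 -0.42 -0.54 1.8 0.6 0 1; 0.11 -0.5 -0.63 2.2 0.7 0 1; 0.12 -0.57 -0.73 2.5 0.8 0 1; 0.13 -0.65 -0.83 2.9 0.9 0 1; 0.13 -0.65 -0.83 2.9 0.9 0 1")

```text
time: 11.23
tcp_pos: [0.5721, -0.1136, 0.1684]
orientation: [0.036, -0.147, 0.963, -0.225]
wrist_force: [-2.0, 7.5, 7.0]
grip_width: 0.0001
grasp_force: 4.9
```

drive_tool(rows="0.02 -0.06 -0.09 0.3 0.1 0 1; 0.04 -0.13 -0.19 0.6 0.2 0 1; 0.05 -0.2 -0.28 0.9 0.3 0 1; 0.07 -0.26 -0.38 1.2 0.4 0 1; 0.08 -0.32 -0.48 1.5 0.5 0 1; 0.1 -0.39 -0.57 1.8 0.6 0 1; 0.11 -0.46 -0.67 2.2 0.7 0 1; 0.12 -0.52 -0.77 2.5 0.8 0 1; 0.13 -0.58 -0.86 2.9 0.9 0 1; 0.13 -0.58 -0.86 2.9 0.9 0 1")

```text
time: 12.07
tcp_pos: [0.5738, -0.1195, 0.1602]
orientation: [0.033, -0.148, 0.968, -0.199]
wrist_force: [-1.7, 7.0, 7.6]
grip_width: 0.0001
grasp_force: 5.2
```

```bash
python3 st.py
```

```text
tcp [ 0.5738 -0.1195  0.1602] F along tool 9.8 Fx,Fy 0.4 7.2 xoff 0.0038 r 0.1968 ang of tip-bar centre 24.8 tilt 23.3 t 12.0667
```

drive_tool(rows="0.02 -0.06 -0.09 0.3 0.1 0 1; 0.03 -0.12 -0.19 0.6 0.2 0 1; 0.05 -0.18 -0.29 0.9 0.3 0 1; 0.06 -0.24 -0.39 1.2 0.4 0 1; 0.08 -0.3 -0.49 1.5 0.5 0 1; 0.1 -0.36 -0.59 1.8 0.6 0 1; 0.11 -0.42 -0.69 2.2 0.7 0 1; 0.12 -0.48 -0.79 2.5 0.8 0 1; 0.14 -0.54 -0.9 2.9 0.9 0 1; 0.14 -0.54 -0.9 2.9 0.9 0 1")

```text
time: 12.9
tcp_pos: [0.5755, -0.1249, 0.1515]
orientation: [0.029, -0.149, 0.973, -0.174]
wrist_force: [-1.3, 8.5, 9.6]
grip_width: 0.0002
grasp_force: 6.2
```

```bash
python3 st.py
```

```text
tcp [ 0.5755 -0.1249  0.1515] F along tool 11.9 Fx,Fy 1.3 8.5 xoff 0.0037 r 0.1967 ang of tip-bar centre 21.8 tilt 20.3 t 12.9
```

drive_tool(rows="0.02 -0.06 -0.1 0.3 0.1 0 1; 0.03 -0.11 -0.2 0.6 0.2 0 1; 0.05 -0.17 -0.31 0.9 0.3 0 1; 0.06 -0.22 -0.41 1.2 0.4 0 1; 0.08 -0.28 -0.51 1.5 0.5 0 1; 0.1 -0.33 -0.61 1.8 0.6 0 1; 0.11 -0.39 -0.72 2.2 0.7 0 1; 0.13 -0.44 -0.82 2.5 0.8 0 1; 0.15 -0.5 -0.92 2.9 0.9 0 1; 0.15 -0.5 -0.92 2.9 0.9 0 1")

```text
time: 13.73
tcp_pos: [0.5769, -0.1303, 0.1421]
orientation: [0.025, -0.149, 0.977, -0.148]
wrist_force: [0.8, 6.1, 6.8]
grip_width: 0.0003
grasp_force: 4.4
```

```bash
python3 st.py
```

```text
tcp [ 0.5769 -0.1303  0.1421] F along tool 8.2 Fx,Fy 2.6 5.5 xoff 0.0035 r 0.1968 ang of tip-bar centre 18.7 tilt 17.3 t 13.7333
```

drive_tool(rows="0.01 -0.03 -0.06 0.2 0.1 0 1; 0.02 -0.06 -0.13 0.4 0.1 0 1; 0.03 -0.1 -0.19 0.6 0.2 0 1; 0.04 -0.13 -0.25 0.8 0.2 0 1; 0.05 -0.16 -0.31 0.95 0.3 0 1; 0.05 -0.16 -0.31 0.95 0.3 0 1; 0.05 -0.16 -0.31 0.95 0.3 0 1; 0.05 -0.16 -0.31 0.95 0.3 0 1; 0.05 -0.16 -0.31 0.95 0.3 0 1; 0.05 -0.16 -0.31 0.95 0.3 0 1")

```text
time: 14.57
tcp_pos: [0.5774, -0.1319, 0.139]
orientation: [0.024, -0.15, 0.978, -0.14]
wrist_force: [0.9, 6.1, 5.5]
grip_width: -0.0001
grasp_force: 3.8
```

```bash
python3 st.py
```

```text
tcp [ 0.5774 -0.1319  0.139 ] F along tool 6.8 Fx,Fy 2.6 5.5 xoff 0.0035 r 0.1969 ang of tip-bar centre 17.7 tilt 16.3 t 14.5667
```

drive_tool(rows="-0.02 0.06 0.1 -0.3 -0.1 0 1; -0.03 0.1 0.2 -0.6 -0.2 0 1; -0.05 0.16 0.31 -0.95 -0.3 0 1; -0.06 0.2 0.41 -1.2 -0.4 0 1; -0.07 0.24 0.51 -1.5 -0.5 0 1; -0.07 0.24 0.51 -1.5 -0.5 0 1; -0.07 0.24 0.51 -1.5 -0.5 0 1; -0.07 0.24 0.51 -1.5 -0.5 0 1; -0.07 0.24 0.51 -1.5 -0.5 0 1; -0.07 0.24 0.51 -1.5 -0.5 0 1")

```text
time: 15.4
tcp_pos: [0.5766, -0.1294, 0.1442]
orientation: [0.026, -0.149, 0.976, -0.153]
wrist_force: [0.2, 6.7, 8.4]
grip_width: -0.0001
grasp_force: 4.8
```

```bash
python3 st.py
```

```text
tcp [ 0.5766 -0.1294  0.1442] F along tool 9.9 Fx,Fy 2.1 6.3 xoff 0.0035 r 0.197 ang of tip-bar centre 19.4 tilt 17.9 t 15.4
```

The handle follows the tool back up and the force rises again, so the wrench has clicked. I'll let go.

drive_tool(rows="-0.05 0.15 0.4 0 0 0 1; -0.1 0.3 1 0 0 0 1; -0.2 0.6 1.8 0 0 0 1; -0.3 0.9 2.9 0 0 0 1; -0.4 1.2 4 0 0 0 1; -0.5 1.6 5.2 0 0 0 1; -0.6 1.9 6.4 0 0 0 1; -0.8 2.4 8 0 0 0 1; -0.9 2.9 9.5 0 0 0 1; -0.9 2.9 9.5 0 0 0 1")

```text
time: 16.23
tcp_pos: [0.5667, -0.1017, 0.2413]
orientation: [0.026, -0.149, 0.976, -0.154]
wrist_force: [0.5, 0.4, -0.1]
grip_width: 0.0001
grasp_force: 0.0
```

drive_tool(rows="0 0 1 0 0 0 1; 0 0 2 0 0 0 1; 0 0 3 0 0 0 1; 0 0 4 0 0 0 1; 0 0 5 0 0 0 1; 0 0 6 0 0 0 1; 0 0 7 0 0 0 1; 0 0 7 0 0 0 1; 0 0 7 0 0 0 1; 0 0 7 0 0 0 1")

```text
time: 17.07
tcp_pos: [0.5649, -0.1024, 0.3072]
orientation: [0.023, -0.149, 0.977, -0.154]
wrist_force: [0.1, -0.1, 0.2]
grip_width: -0.0004
grasp_force: 0.0
```

```bash
python3 st.py; python3 - <<'E'
from h import *
t=snapshot("scene")
cv2.imwrite("pics/s5.png",cv2.resize(t[100:320,180:380],None,fx=2.7,fy=2.7,interpolation=cv2.INTER_CUBIC))
E
```

```text
tcp [ 0.5649 -0.1024  0.3072] F along tool 0.1 Fx,Fy 0.1 -0.1 xoff 0.0002 r 0.277 ang of tip-bar centre 55.6 tilt 17.9 t 17.0667
```

View pics/s5.png

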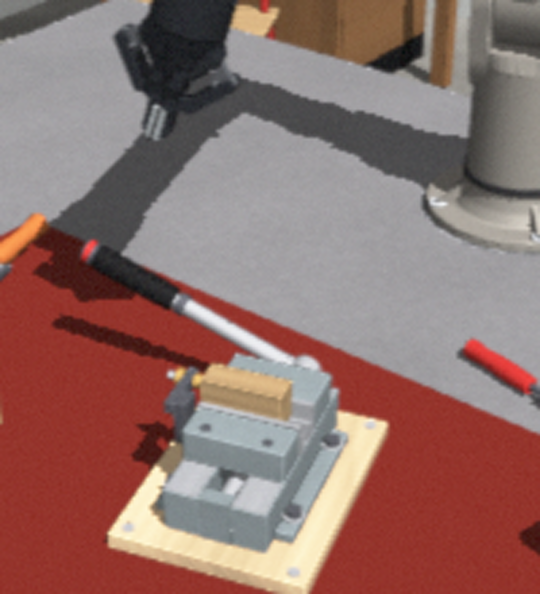

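The arm is clear at (155,125). The blank rests against the brass nose at (195,380), and the handle has swung down and lies free, with its knob at (90,248). I'll hand it in.

```bash
python3 -c "
from cell import *
print(sign_off())"
```

```text
the job is handed in; nothing more can be done
None
```

The blank is against the work stop, the vice is tightened just to the wrench's click, the handle is released, and the job was handed in at about 17 s; the hand-in returned no verdict.

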